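# Draw the dropped eye plate out from behind the bar guard

### The arm

A 6-joint arm with a two-finger parallel gripper is mounted at the origin on the work surface; the furniture and walls round the work are solid. World frame = base frame: x ahead of the robot, y to its left, z up, the work surface at z = 0. Lengths are in mm, angles in rad, forces in N, time in s.
With the tool pointing down it reaches from about 350 to 975 mm from the base axis. Payload 17.4 kg.
Tool frame: the origin (TCP) lies on the centre line of the jaws, within the pads' length; the fingertips stand 17 mm ahead of it and the grasp point (between the pads) lies 2 mm behind it (r.tip_reach is the distance from the TCP to the fingertips, in mm); z points along the fingers, y is the direction in which the jaws open and shut (so a half turn about z gives the same grasp; the last joint's range is limited). The gripper opens to 85 mm and grips with 20 to 120 N. Pads are 22 mm wide; open, the fingers measure 114 mm over their backs; the gripper's body (76 mm by 85 mm) begins 54 mm behind the grasp point. The pads swing forward as they close: fully open they stand 13 mm farther back than shut.
Start: joints at [1.229, 0.116, 1.442, -0, 1.584, -0.038], TCP at [201.933, 644.093, 220.903] pointing down, gripper open.
Joint ranges: [-2.83, 2.83], [-0.83, 2.19], [0.07, 2.5], [-1.14, 4.28], [0.01, 3], [-2.97, 2.97]. Speed limits (rad/s): [1.89, 1.89, 2.22, 3.14, 3.14, 3.14].

### API

Orientations are given as a unit quaternion [w, x, y, z].
In Python, from workcell import r, camera, camera_params gives the robot as it stands. The module is installed in compiled form; this text tells all that it offers.
- The arm moves only by the shell command python3 -m handwheel 'ROWS'. ROWS is text: rows parted by semicolons, each of 7 numbers parted by spaces: the shift along the tool's x, y, z in cm, then the turn, a rotation vector about the tool's x, y, z in degrees, then the closure in counts, from 0 (fully open) to 255 (shut). A call has exactly 5 rows; each row is the pose to reach, as a shift and turn from the pose commanded when the call began, along the tool's axes at that moment; what a row does not reach only later rows make up. A row lasts 1/12 s, in which the tool goes at most 41.7 mm and 7.16 degrees, less where a joint would pass 70% of its speed; a pose out of reach is approached as far as the arm can. A call with a gripper value outside its range is refused whole. The fingers move at their own pace and stop on an object; the grip force is fixed at half the most. Time passes only in rows, so rows that repeat a pose let the fingers close, or fill a call up. It gives the time, the measured TCP pose, the force and the opening at its end, in the units of the state.
- r.sense(): the state, without advancing time (a new reading comes with each control period).
- camera(name): name is "side" or "top"; returns (picture, depth): 384x512x3 uint8, blue, green, red; 384x512 float32, mm along the optical axis (not along the pixel's ray), 0 where there is no reading.
- camera_params(name): a dict with "K" (3x3 intrinsics, pixels), "R" (3x3) and "t" (3): a world point X has camera coordinates R X + t. Camera axes: x right, y down, z forward; pixel columns grow to the right and rows downward; lengths in mm; the calibration is good to about 2 mm. A picture is of the moment at which its call begins. camera_params takes no time and is no camera call.
- r.close_job(): hands the job in, once; it reports no verdict.
The state is a dict: "t": time; "joint_positions": joint angles; "qd": joint speeds; "tau": joint torques, N m; "eef_pos": TCP position; "eef_rot": TCP orientation; "wrist_force": force on the tool from outside, world axes, zero at the start; "moment": the same for the moment, N m; "grip_width": opening from 0.0 (shut) to 1.0 (fully open).
Only numpy, scipy, OpenCV 4.12 (cv2) and the standard library are available. Lean on these libraries where they do the work, as an engineer would, in place of code of your own. Each camera call takes 0.05 s, during which the arm holds its last target.

### The job

A small steel plate with a round hole has dropped behind the bar guard: take the hooked rod by its wooden handle, reach in under the bars, drop the hook through the hole and draw the plate out square against the stop bar at the open front. Pull it home there gently for about a second (about 7 N; under 5 is too little, over 10 too much, as for any press on board or guard). Then lay the rod on the table clear of the board, the plate left square against the stop, touched by nothing but the rod, and the other things left where they are.

Things in the scene. Friction and masses are not known exactly. Their poses are not given: they have to be found in the camera images.
- guard: Fixed plywood base board 250 x 170 x 8 mm with a dark bar guard over its rear. Origin at the underside, on the table, midway across, 135 mm behind the board's front edge; x leads from the open front in under the guard, y across, z up. The guard reaches from its entrance at x = -25 mm to the back wall's face at x = +102 mm; the apron before it is open above. Its sides are level bars.
- front (a point): Outermost setting of the face of the adjustable aluminium stop bar across the board's front, at its foot (guard x = -120, y = 0, z = 8 mm). The bar (stop_c0), 12 mm thick, 110 mm long, 12 mm high (thumb nuts to 16 mm) above the board, parallel to guard y, is clamped with its face 0 to 40 mm nearer the guard than this point: that setting is not measured, feel for it. It does not yield. Axes as the guard's.
- entrance (a point): Middle of the guard's entrance, on the board's top (guard x = -25, z = 8 mm). The posts stand at y = +-79 mm (148 mm free between them); the roof bars' undersides are 76 mm above this point. Axes as the guard's.
- plate_center (a point): Centre (half-way up) of the loose steel plate, 50 x 50 x 6 mm, 0.08 to 0.17 kg, flat on the board behind the guard, turned up to 0.45 rad from the guard's axes. x points away from the edge near the hole, z up. Home, the edge near the hole lies flat against the stop's face, the centre 25 mm from it (so 25 to 65 mm from front).
- plate_eye (a point): Centre (half-way up) of the plate's through hole, 22 mm in diameter, 8 mm from the plate's centre toward the edge that meets the stop (the rim there is 6 mm wide). Axes as the plate's.
- rod_grip (a point): Grip point of the loose hooked rod (0.18 kg): in its flat-sided wooden handle, 24 mm wide, 42 mm high, 24 mm above its underside; the handle reaches 40 mm ahead of it (x) and 55 mm behind. x points to the hook, z up. A steel bar 8 mm thick runs level from the handle, its axis 32 mm above the underside, to 230 mm ahead, then turns down. The rod rests on handle and hook tip.
- hook_tip (a point): Lowest point of the rod's downturned hook, a round-ended pin 8 mm in diameter that hangs 28 mm below the bar; 230 mm ahead of the grip point and 24 mm below it, level with the handle's underside. Axes as the rod's.
- dabber: Black felt dabber, 22 x 24 x 18 mm, a bystander; origin at the centre of its underside.
- burnisher: Wooden burnishing stick, 23 x 156 x 12 mm, a bystander; origin at the centre of its underside.
- tape: Small roll of grid-printed paper tape, 40 mm across, 16 mm high, a bystander; origin at the centre of its underside.
Not all that is in view belongs to the job. There is more than one size of the part that bears plate_center; the job needs the smaller.

How it is judged:
By the outcome, as a careful person would: the job done as asked, in the order asked, and still so for the second after the job is handed in, with the robot touching nothing.
It also fails if it takes over 72 s, if anything falls off the work surface, if the arm or the gripper's body presses on something with over 40 N, if the wrist force passes 120 N, or if a joint passes its speed limit or range.

## Working session

There is one attempt and no reset: what is moved stays moved. The work goes in short steps, Python scripts to look and compute and a shell command to move; the robot and the scene stay as the last step left them, time stands still between calls to the robot, and variables do not carry over. Pictures are saved under pics/ and viewed, and the job is handed in when it is done.

```bash
mkdir -p pics; ls; python3 - <<'E'
from workcell import r,camera,camera_params
import cv2,numpy as np
print(r.sense())
for n in("side","top"):
    p,d=camera(n);cv2.imwrite(f"pics/{n}0.png",p);np.save(f"pics/{n}0.npy",d)
    q=camera_params(n);print(n,q, (d==0).mean())
E
```

```text
pics
{'t': 0.0, 'joint_positions': array([ 1.22921004e+00,  1.16541050e-01,  1.44229050e+00, -1.54099117e-06,
        1.58403925e+00, -3.78246435e-02]), 'qd': array([-0.00102722, -0.00048819, -0.00012495,  0.00089058, -0.00074259,
        0.00057659]), 'tau': array([ 2.31779617e-03, -7.31979418e+01, -6.32487702e+01,  4.72179454e-05,
        6.31130330e-03,  3.50973608e-05]), 'eef_pos': array([201.851733  , 643.88259781, 220.10939671]), 'eef_rot': array([-1.19753416e-04,  1.51297550e-01,  9.88488059e-01, -6.27754516e-04]), 'wrist_force': array([ 0.26015092, -0.37875048,  0.03503408]), 'moment': array([ 0.02786324, -0.03328514, -0.04595389]), 'grip_width': 0.9980637731274732}
side {'K': array([[486.63434715,   0.        , 259.66349508],
       [  0.        , 486.63434715, 188.50772712],
       [  0.        ,   0.        ,   1.        ]]), 'R': array([[ 0.94669791, -0.32152619,  0.01959516],
       [-0.19636005, -0.6242432 , -0.75615022],
       [ 0.25535425,  0.71199813, -0.65410463]]), 't': array([-515.36859266,  100.27186601, 1173.88545209])} 0.0038299560546875
top {'K': array([[428.13331263,   0.        , 254.63080071],
       [  0.        , 428.13331263, 193.70157004],
       [  0.        ,   0.        ,   1.        ]]), 'R': array([[-0.02474655, -0.99967739,  0.00572108],
       [-0.99533155,  0.02410413, -0.09345642],
       [ 0.09328837, -0.00800709, -0.99560693]]), 't': array([ -16.49859088,  538.75872154, 1167.47898647])} 0.004114786783854167
```

View pics/side0.png

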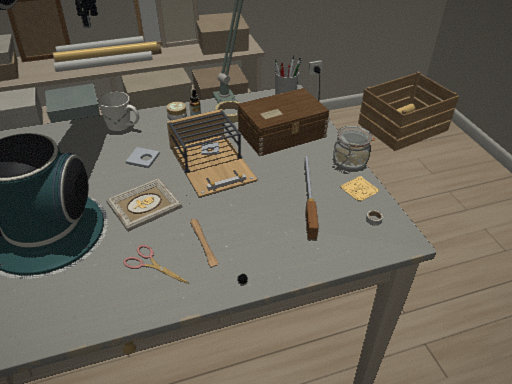

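View pics/top0.png

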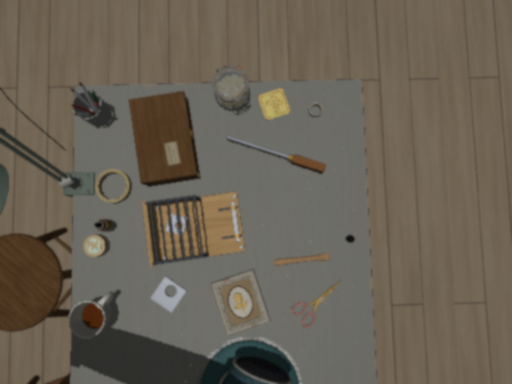

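The top view shows the guard on its board at about (195,228), the rod from (228,138) to (325,168), and a plate with a hole behind the bars at about (178,222). A second, larger plate lies in the open at (168,293). The ring at (315,109), the tape or card and the tray are other things. I'll look closer.

```bash
cat > h.py <<'E'
import numpy as np,cv2
from workcell import r,camera,camera_params
def proj(n,X):
    q=camera_params(n);c=(q["R"]@np.atleast_2d(X).T).T+q["t"];u=c@q["K"].T
    return u[:,:2]/u[:,2:]
def ray(n,uv,z):
    q=camera_params(n);uv=np.atleast_2d(np.asarray(uv,float))
    d=np.c_[uv,np.ones(len(uv))]@np.linalg.inv(q["K"]).T@q["R"]
    o=-q["R"].T@q["t"]
    return o+d*((z-o[2])/d[:,2])[:,None]
E
python3 - <<'E'
import cv2
a=cv2.imread("pics/top0.png");b=cv2.imread("pics/side0.png")
def c(im,x,y,w,h,s,n): 
    o=cv2.resize(im[y:y+h,x:x+w],None,fx=s,fy=s,interpolation=cv2.INTER_CUBIC);cv2.imwrite("pics/"+n,cv2.convertScaleAbs(o,alpha=1.5))
c(a,135,180,120,90,6,"c1.png");c(b,160,105,110,95,7,"c2.png");c(a,220,90,120,90,6,"c3.png");c(b,290,145,100,100,6,"c4.png")
E
```

```text
(no output)
```

View pics/c1.png

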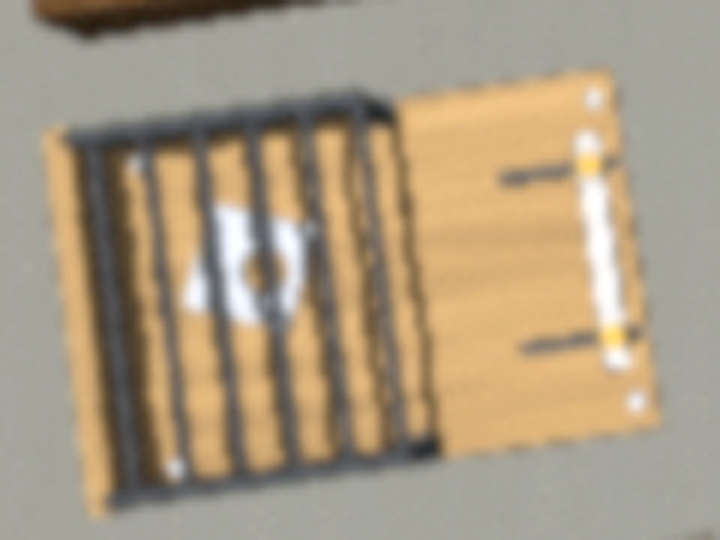

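View pics/c2.png

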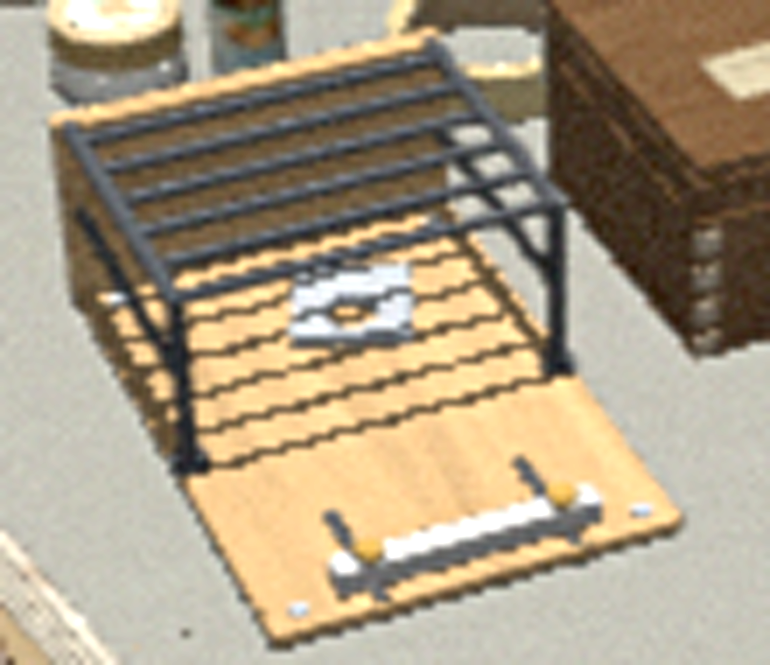

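View pics/c3.png

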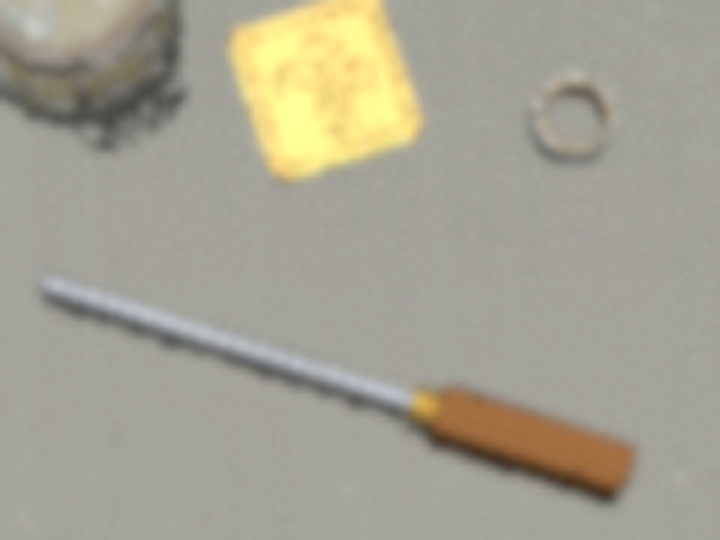

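View pics/c4.png

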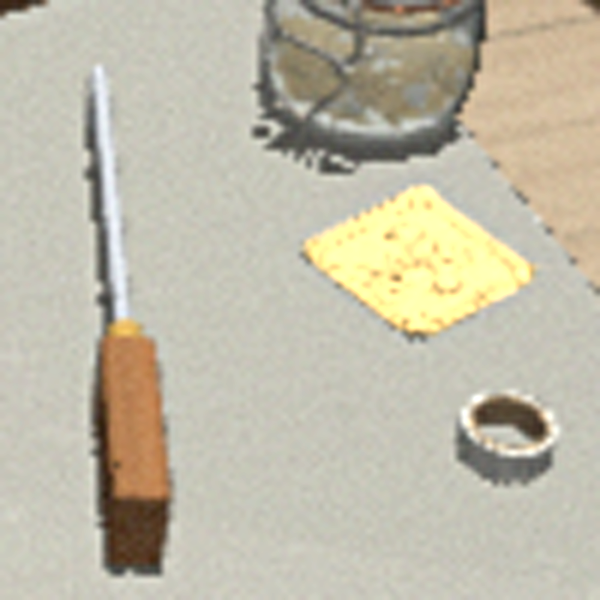

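The crop confirms the choice. The plate at top (178,222) is behind the bars and small. The one at (168,293) is larger and outside. Next I'll measure the poses.

```bash
python3 - <<'E'
from h import *
np.set_printoptions(precision=1,suppress=True)
# hand-picked corners refined by cornerSubPix
def cs(n,pts):
    g=cv2.cvtColor(cv2.imread(f"pics/{n}0.png"),cv2.COLOR_BGR2GRAY)
    return cv2.cornerSubPix(g,np.float32(pts).reshape(-1,1,2),(3,3),(-1,-1),(3,50,.01)).reshape(-1,2)
tc=np.array([(612,72),(658,425)])/6+(135,180)
sc=np.array([(680,520),(275,638)])/7+(160,105)
for n,c in(("top",tc),("side",sc)):
    print(n,c,cs(n,c)); print(ray(n,cs(n,c),8)); print(ray(n,c,8))
# rod handle
a=cv2.imread("pics/top0.png");hsv=cv2.cvtColor(a,cv2.COLOR_BGR2HSV)
for n,box in(("top",(280,140,60,45)),("side",(295,145,40,100))):
    a=cv2.imread(f"pics/{n}0.png").astype(float)
    x,y,w,h=box;s=a[y:y+h,x:x+w]
    m=((s[...,2]-s[...,0])>45).astype(np.uint8)
    ct=max(cv2.findContours(m,cv2.RETR_EXTERNAL,cv2.CHAIN_APPROX_NONE)[0],key=cv2.contourArea)
    R=cv2.minAreaRect(ct);bp=cv2.boxPoints(R)+(x,y);print(n,R,cv2.contourArea(ct));print(bp)
    print(ray(n,bp,42))
    # depth
    d=np.load(f"pics/{n}0.npy")
    cy,cx=int(R[0][1]+y),int(R[0][0]+x);print(cx,cy,d[cy,cx])
# depth points at the rod top
n="top";q=camera_params(n);d=np.load("pics/top0.npy")
vv,uu=np.mgrid[0:384,0:512];P=(np.stack([uu,vv,np.ones_like(uu)],-1)@np.linalg.inv(q["K"]).T)*d[...,None];W=(P-q["t"])@q["R"]
for u,v in((315,165),(305,161),(290,156),(270,150),(240,142),(229,138),(250,180),(225,225),(220,240),(168,283),(300,200)):
    print(u,v,W[v,u])
E
```

```text
top [[237.  192. ]
 [244.7 250.8]] [[236.1 193.4]
 [242.6 247.9]]
[[542.   22.6   8. ]
 [388.6   7.6   8. ]]
[[545.8  19.9   8. ]
 [380.4   1.9   8. ]]
side [[257.1 179.3]
 [199.3 196.1]] [[256.8 179.3]
 [198.4 196.6]]
[[542.8  20.3   8. ]
 [375.8  -1.1   8. ]]
[[543.8  20.    8. ]
 [378.4   0.1   8. ]]
top ((26.25, 22.25), (36.68241882324219, 7.2732391357421875), 18.43494987487793) 215.0
[[287.7 159.9]
 [290.  153. ]
 [324.8 164.6]
 [322.5 171.5]]
[[ 628.4 -123.4   42. ]
 [ 647.6 -130.4   42. ]
 [ 612.8 -225.7   42. ]
 [ 593.7 -218.5   42. ]]
306 162 1187.956
side ((16.717823028564453, 67.67822265625), (29.55260467529297, 9.054838180541992), 84.2894058227539) 221.0
[[305.7 198.4]
 [314.8 197.5]
 [317.7 226.9]
 [308.7 227.8]]
[[ 622.4 -125.7   42. ]
 [ 645.3 -129.4   42. ]
 [ 610.3 -226.5   42. ]
 [ 588.9 -222.8   42. ]]
311 212 1176.7557
315 165 [ 612.5 -198.6   40.9]
305 161 [ 624.5 -171.5   40. ]
290 156 [ 640.  -130.6   37.1]
270 150 [658.1 -75.4  38.1]
240 142 [683.6   7.7  33.7]
229 138 [696.9  38.5  28.6]
250 180 [579.9 -17.6   1.7]
225 225 [453.6  55.4   9.8]
220 240 [412.1  70.2   7.9]
168 283 [297.4 216.    8.6]
300 200 [ 519.4 -158.3    1. ]
```

```bash
python3 - <<'E'
from h import *
np.set_printoptions(precision=1,suppress=True)
# plate: bright bluish mask; hole
for n,box,off,s in(("top",(160,208,35,30),(135,180),6),("side",(195,138,30,20),(160,105),7)):
    a=cv2.imread(f"pics/{n}0.png").astype(float);x,y,w,h=box;c=a[y:y+h,x:x+w]
    m=((c[...,0]-c[...,2])>-5)&(c.mean(2)>110);vs,us=np.nonzero(m);print(n,m.sum(),us.mean()+x,vs.mean()+y)
    big=cv2.resize(a[y:y+h,x:x+w].astype(np.uint8),None,fx=20,fy=20,interpolation=cv2.INTER_CUBIC);cv2.imwrite(f"pics/pl_{n}.png",cv2.convertScaleAbs(big,alpha=1.4))
print("hole", ray("top",np.array([(265,275)])/6+(135,180),14), ray("side",np.array([(352,310)])/7+(160,105),14))
# plate corners
print(ray("top",np.array([(222,205),(185,308)])/6+(135,180),14))
print(ray("side",np.array([(297,270),(410,264),(412,332),(292,338)])/7+(160,105),14))
# bar of rod, top
a=cv2.imread("pics/top0.png").astype(float);L=a.mean(2)
pts=[]
for u in range(230,284):
    v0=138+(u-228)*0.295
    vs=np.arange(int(v0)-5,int(v0)+7);w=a[vs,u,0]-np.median(a[vs,u,0]);w=np.clip(w-8,0,None)
    if w.sum()>0: pts.append((u,(w*vs).sum()/w.sum()))
P=ray("top",pts,33);vx=cv2.fitLine(P[:,:2].astype(np.float32),cv2.DIST_HUBER,0,.01,.01).ravel();print("bar",vx,np.arctan2(vx[1],vx[0]))
print("end top",ray("top",np.array([(40,285)])/6+(220,90),32),"side",ray("side",np.array([(98,66)])/6+(290,145),36))
b=cv2.imread("pics/side0.png").astype(float)
pts=[]
for v in range(158,196):
    us=np.arange(300,316);w=b[v,us,0]-np.median(b[v,us,0]);w=np.clip(w-10,0,None)
    if w.sum()>0: pts.append(((w*us).sum()/w.sum(),v))
P=ray("side",pts,33);vx=cv2.fitLine(P[:,:2].astype(np.float32),cv2.DIST_HUBER,0,.01,.01).ravel();print("bar",vx,np.arctan2(vx[1],vx[0]))
E
```

```text
top 151 176.18543046357615 223.4701986754967
side 97 209.97938144329896 147.5463917525773
hole [[454.3 182.9  14. ]] [[454.9 182.8  14. ]]
[[487.4 202.7  14. ]
 [440.  220.2  14. ]]
[[440.  217.1  14. ]
 [486.3 207.2  14. ]
 [474.6 160.7  14. ]
 [426.7 171.3  14. ]]
bar [  0.3   0.9 673.  -35.1] 1.2276301
end top [[697.7  44.8  32. ]] side [[696.1  43.5  36. ]]
bar [  0.3   0.9 667.4 -36.8] 1.2306751
```

View pics/pl_top.png

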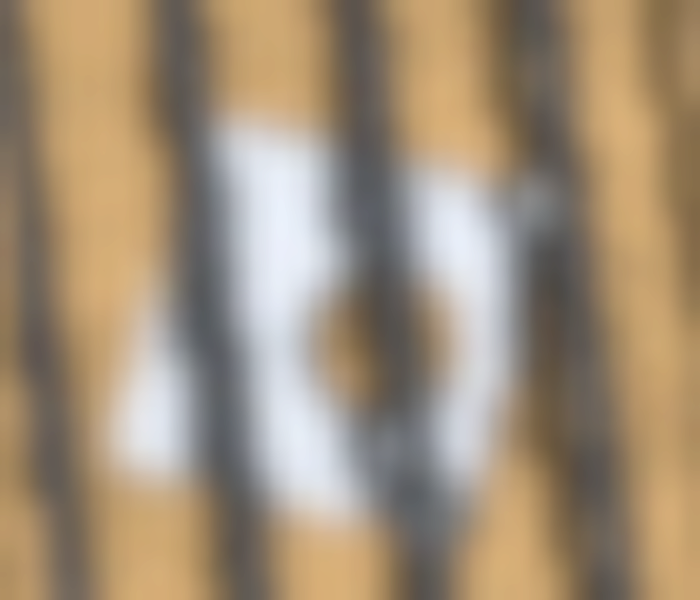

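View pics/pl_side.png

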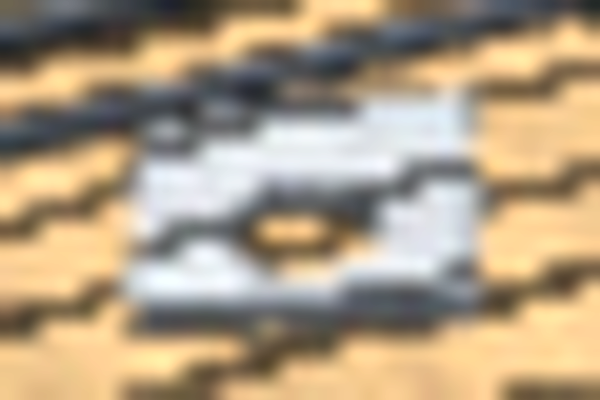

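```bash
cat >> h.py <<'E'
from scipy.spatial.transform import Rotation as Ro
def R_of(yaw):  # tool down, tool x at yaw
    c,s=np.cos(yaw),np.sin(yaw); return np.array([[c,s,0],[s,-c,0],[0,0,-1.]])
def cur():
    s=r.sense();q=s["eef_rot"];return s["eef_pos"],Ro.from_quat([q[1],q[2],q[3],q[0]]).as_matrix()
def plan(wps,g,p=None,R=None):
    """wps: list of (pos,yaw,ncalls) straight to each"""
    if p is None:p,R=cur()
    for pos,yaw,n in wps:
        pos=np.array(pos,float);T=R_of(yaw)
        for k in range(n):
            f=1/(n-k); dp=R.T@((pos-p)*f)/10; rv=np.degrees(Ro.from_matrix(R.T@T).as_rotvec())*f
            print("; ".join(" ".join(f"{v:.2f}" for v in dp*j/5)+" "+" ".join(f"{v:.1f}" for v in rv*j/5)+f" {g}" for j in range(1,6)))
            p=p+R@(dp*10);R=R@Ro.from_rotvec(np.radians(rv)).as_matrix()
    return p,R
E
python3 - <<'E'
from h import *
p,R=plan([((619,-175,150),1.229,5)],0)
E
```

```text
-2.57 -2.63 0.28 -0.0 0.0 3.7 0; -5.14 -5.25 0.57 -0.0 0.0 7.4 0; -7.72 -7.88 0.85 -0.0 0.0 11.1 0; -10.29 -10.50 1.13 -0.0 0.0 14.7 0; -12.86 -13.13 1.42 -0.0 0.0 18.4 0
-3.27 -1.68 0.28 -0.0 0.0 3.7 0; -6.54 -3.36 0.57 -0.0 0.0 7.4 0; -9.81 -5.03 0.85 -0.0 0.0 11.1 0; -13.08 -6.71 1.13 -0.0 0.0 14.7 0; -16.35 -8.39 1.41 -0.0 0.0 18.4 0
-3.63 -0.56 0.28 -0.0 0.0 3.7 0; -7.27 -1.12 0.56 -0.0 0.0 7.4 0; -10.90 -1.67 0.85 -0.0 0.0 11.1 0; -14.53 -2.23 1.13 -0.0 0.0 14.7 0; -18.17 -2.79 1.41 -0.0 0.0 18.4 0
-3.62 0.62 0.28 -0.0 0.0 3.7 0; -7.25 1.24 0.56 -0.0 0.0 7.4 0; -10.87 1.86 0.84 -0.0 0.0 11.1 0; -14.49 2.48 1.13 -0.0 0.0 14.7 0; -18.12 3.10 1.41 -0.0 0.0 18.4 0
-3.24 1.73 0.28 -0.0 0.0 3.7 0; -6.48 3.47 0.56 -0.0 0.0 7.4 0; -9.72 5.20 0.84 -0.0 0.0 11.1 0; -12.97 6.94 1.12 -0.0 0.0 14.7 0; -16.21 8.67 1.40 -0.0 0.0 18.4 0
```

```bash

python3 -m handwheel '-2.6 -2.6 0 0 0 3.7 0; -5.1 -5.3 0 0 0 7.4 0; -7.7 -7.9 0 0 0 11.1 0; -10.3 -10.5 0 0 0 14.7 0; -12.9 -13.1 0 0 0 18.4 0'
python3 -m handwheel '-3.3 -1.7 0 0 0 3.7 0; -6.5 -3.4 0 0 0 7.4 0; -9.8 -5 0 0 0 11.1 0; -13.1 -6.7 0 0 0 14.7 0; -16.4 -8.4 0 0 0 18.4 0'
python3 -m handwheel '-3.6 -0.6 0.3 0 0 3.7 0; -7.3 -1.1 0.6 0 0 7.4 0; -10.9 -1.7 0.9 0 0 11.1 0; -14.5 -2.2 1.1 0 0 14.7 0; -18.2 -2.8 1.4 0 0 18.4 0'
python3 -m handwheel '-3.6 0.6 0.3 0 0 3.7 0; -7.2 1.2 0.6 0 0 7.4 0; -10.9 1.9 0.9 0 0 11.1 0; -14.5 2.5 1.1 0 0 14.7 0; -18.1 3.1 1.4 0 0 18.4 0'
python3 - <<'E'
from h import *
print(r.sense()["t"],cur()); plan([((619,-175,150),1.229,1),((619,-175,25),1.229,1)],0)
E
```

```text
t: 0.52
eef_pos: [286.1, 478.9, 220.5]
eef_rot: [-0.0, 0.309, 0.951, -0.0]
wrist_force: [0.9, -0.4, -0.8]
grip_width: 0.998
t: 0.93
eef_pos: [369.9, 314.7, 220.7]
eef_rot: [-0.0, 0.457, 0.89, -0.0]
wrist_force: [1.3, 1.0, -0.5]
grip_width: 0.998
t: 1.35
eef_pos: [453.8, 150.7, 206.8]
eef_rot: [0.0, 0.593, 0.805, 0.0]
wrist_force: [1.1, 0.8, 0.2]
grip_width: 0.999
t: 1.77
eef_pos: [537.5, -13.0, 192.7]
eef_rot: [-0.0, 0.714, 0.7, 0.0]
wrist_force: [0.4, 0.9, 1.0]
grip_width: 0.997
1.7667 (array([537.51582144, -12.96100602, 192.68662617]), array([[ 2.09097616e-02,  9.99781367e-01, -1.24021246e-05],
       [ 9.99781367e-01, -2.09097612e-02,  2.57682781e-05],
       [ 2.55033189e-05, -1.29382217e-05, -1.00000000e+00]]))
-3.21 1.70 0.85 -0.0 -0.0 3.7 0; -6.41 3.39 1.71 -0.0 -0.0 7.4 0; -9.62 5.09 2.56 -0.0 -0.0 11.0 0; -12.82 6.79 3.41 -0.0 -0.0 14.7 0; -16.03 8.49 4.27 -0.0 -0.0 18.4 0
0.00 -0.00 2.50 0.0 0.0 -0.0 0; 0.00 -0.00 5.00 0.0 0.0 -0.0 0; 0.00 -0.00 7.50 0.0 0.0 -0.0 0; 0.00 -0.00 10.00 0.0 0.0 -0.0 0; 0.00 -0.00 12.50 0.0 0.0 -0.0 0
```

```bash

python3 -m handwheel '-3.2 1.7 0.85 0 0 3.7 0; -6.4 3.4 1.7 0 0 7.4 0; -9.6 5.1 2.6 0 0 11 0; -12.8 6.8 3.4 0 0 14.7 0; -16 8.5 4.25 0 0 18.4 0'
python3 -m handwheel '0 0 0 0 0 0 0; 0 0 2 0 0 0 0; 0 0 4.5 0 0 0 0; 0 0 7 0 0 0 0; 0 0 9 0 0 0 0'
python3 - <<'E'
from h import *
p,d=camera("side");cv2.imwrite("pics/s1.png",cv2.resize(p[120:270,240:400],None,fx=5,fy=5,interpolation=cv2.INTER_CUBIC)[:600,:800])
p,d=camera("top");cv2.imwrite("pics/t1.png",cv2.resize(p[100:220,210:360],None,fx=5,fy=5,interpolation=cv2.INTER_CUBIC))
print(cur())
E
```

```text
t: 2.18
eef_pos: [619.7, -174.3, 149.6]
eef_rot: [-0.0, 0.817, 0.576, -0.0]
wrist_force: [0.3, 0.4, 1.6]
grip_width: 0.998
t: 2.6
eef_pos: [618.6, -172.2, 58.2]
eef_rot: [-0.001, 0.816, 0.578, -0.0]
wrist_force: [0.4, 0.3, 0.2]
grip_width: 1.003
(array([ 617.37610096, -171.74303638,   56.51079762]), array([[ 3.32016319e-01,  9.43257052e-01, -5.59453951e-03],
       [ 9.43273636e-01, -3.32011185e-01,  1.84982065e-03],
       [-1.12593318e-04, -5.89135226e-03, -9.99982639e-01]]))
```

View pics/s1.png

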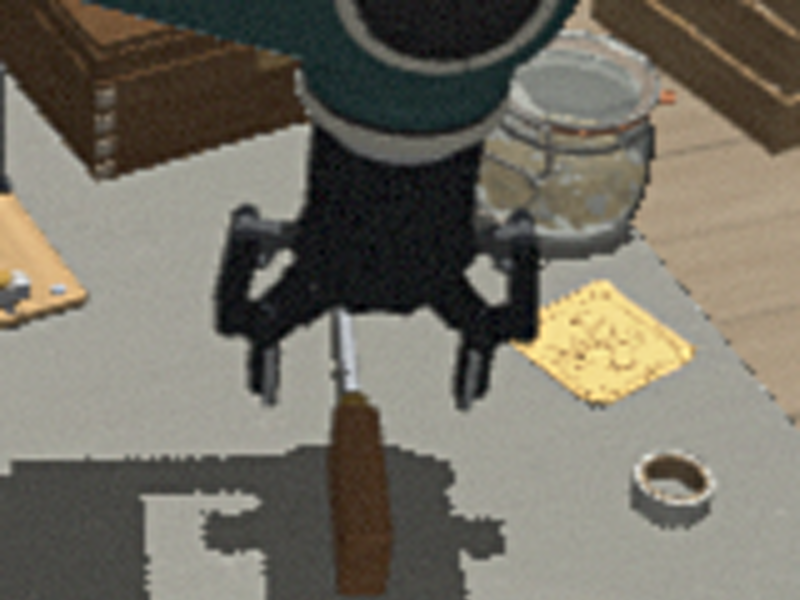

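View pics/t1.png

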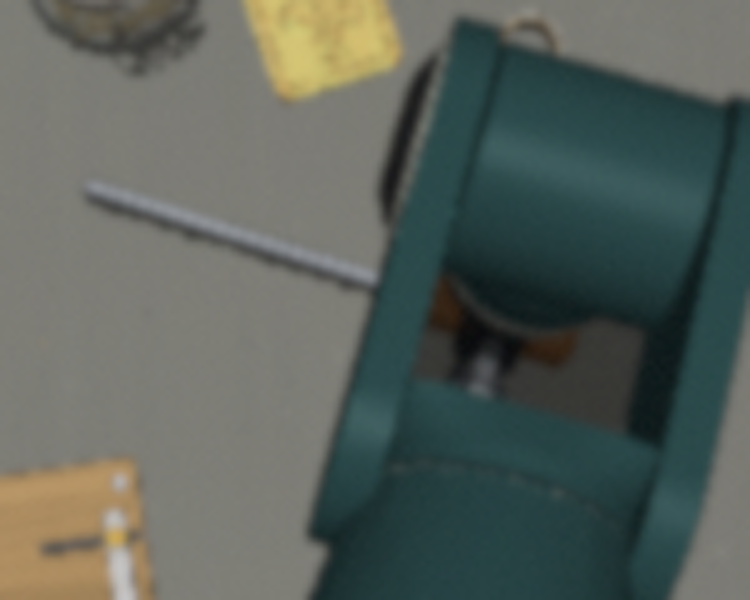

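The jaws straddle the handle: in the side crop the fingers are at (262,385) and (468,385), with the handle between them at (350,430). I'll go down and close.

```bash

python3 -m handwheel '0 0 0 0 0 0 0; 0 0 1 0 0 0 0; 0 0 2 0 0 0 0; 0 0 2.8 0 0 0 0; 0 0 3.4 0 0 0 0'
python3 -m handwheel '0 0 0 0 0 0 0; 0 0 0 0 0 0 0; 0 0 0 0 0 0 60; 0 0 0 0 0 0 120; 0 0 0 0 0 0 160'
python3 - <<'E'
from h import *
print(cur(),r.sense()["qd"])
E
```

```text
t: 3.12
eef_pos: [619.1, -172.4, 25.4]
eef_rot: [-0.0, 0.816, 0.578, -0.0]
wrist_force: [0.4, 0.8, 0.2]
grip_width: 1.0
t: 3.53
eef_pos: [619.5, -172.6, 26.9]
eef_rot: [0.0, 0.816, 0.578, 0.0]
wrist_force: [-1.0, 0.4, -0.2]
grip_width: 0.603
(array([ 619.53170348, -172.57244295,   26.8793547 ]), array([[ 3.32250395e-01,  9.43191015e-01,  6.20630399e-04],
       [ 9.43191219e-01, -3.32250334e-01, -2.02185545e-04],
       [ 1.55050679e-05,  6.52549370e-04, -9.99999787e-01]])) [-5.77920480e-04 -1.32933658e-03  4.80545303e-04  1.41886500e-03
 -1.65926376e-03 -3.58513909e-05]
```

```bash

python3 -m handwheel '0 0 0.2 0 0 0 160; 0 0 0.3 0 0 0 170; 0 0 0.3 0 0 0 190; 0 0 0.3 0 0 0 210; 0 0 0.3 0 0 0 230'
python3 -m handwheel '0 0 0 0 0 0 255; 0 0 0 0 0 0 255; 0 0 0 0 0 0 255; 0 0 0 0 0 0 255; 0 0 0 0 0 0 255'
python3 - <<'E'
from h import *
print(cur(),r.sense()["moment"])
E
```

```text
t: 3.95
eef_pos: [619.3, -172.5, 23.4]
eef_rot: [-0.0, 0.816, 0.578, -0.0]
wrist_force: [0.1, -0.7, 0.6]
grip_width: 0.259
t: 4.37
eef_pos: [619.3, -172.5, 23.4]
eef_rot: [-0.0, 0.816, 0.578, -0.0]
wrist_force: [1.4, -0.4, 0.9]
grip_width: 0.258
(array([ 619.29503866, -172.49155785,   23.41006564]), array([[ 3.32289223e-01,  9.43177540e-01, -6.43839377e-06],
       [ 9.43177540e-01, -3.32289223e-01,  4.94486279e-06],
       [ 2.52447466e-06, -7.71567301e-06, -1.00000000e+00]])) [ 0.03495858 -0.01458082  0.03341302]
```

```bash

python3 -m handwheel '0 0 -0.4 0 0 0 255; 0 0 -1.2 0 0 0 255; 0 0 -2.2 0 0 0 255; 0 0 -3.2 0 0 0 255; 0 0 -3.7 0 0 0 255'
python3 - <<'E'
from h import *
print(cur(),r.sense()["moment"])
np.set_printoptions(precision=1,suppress=True)
for n,u,v in(("top",350,239),("top",275,262),("top",328,257),("top",315,109),("top",320,310)): print(ray(n,[(u,v)],5))
plan([((503,-241,60.5),1.685,3)],255)
E
```

```text
t: 4.78
eef_pos: [620.0, -172.7, 62.8]
eef_rot: [0.001, 0.816, 0.578, 0.001]
wrist_force: [0.2, 0.3, -1.8]
grip_width: 0.259
(array([ 619.95933626, -172.69956767,   62.83550928]), array([[ 3.32255022e-01,  9.43187232e-01,  2.10837307e-03],
       [ 9.43189587e-01, -3.32254320e-01, -6.85020108e-04],
       [ 5.44138431e-05,  2.21619690e-03, -9.99997543e-01]])) [-0.00793456  0.0088982  -0.01989089]
[[ 405.8 -294.5    5. ]]
[[347.2 -82.    5. ]]
[[ 357.3 -230.6    5. ]]
[[ 781.6 -210.3    5. ]]
[[ 212.8 -202.6    5. ]]
-0.69 -0.58 0.01 0.0 0.0 -1.7 255; -1.38 -1.17 0.03 0.0 0.0 -3.5 255; -2.07 -1.75 0.04 0.0 0.0 -5.2 255; -2.75 -2.34 0.06 0.0 0.0 -6.9 255; -3.44 -2.92 0.07 0.0 0.0 -8.6 255
-0.59 -0.68 0.01 0.0 0.0 -1.7 255; -1.19 -1.36 0.03 0.0 0.0 -3.5 255; -1.78 -2.04 0.04 0.0 0.0 -5.2 255; -2.37 -2.72 0.06 0.0 0.0 -6.9 255; -2.96 -3.41 0.07 0.0 0.0 -8.6 255
-0.48 -0.76 0.02 0.0 0.0 -1.7 255; -0.97 -1.52 0.03 0.0 0.0 -3.5 255; -1.45 -2.29 0.05 0.0 0.0 -5.2 255; -1.93 -3.05 0.06 0.0 0.0 -6.9 255; -2.42 -3.81 0.08 0.0 0.0 -8.6 255
```

```bash

python3 -m handwheel '-0.7 -0.6 0 0 0 -1.7 255; -1.4 -1.2 0 0 0 -3.5 255; -2.1 -1.8 0 0 0 -5.2 255; -2.8 -2.3 0 0 0 -6.9 255; -3.4 -2.9 0 0 0 -8.6 255'
python3 -m handwheel '-0.6 -0.7 0 0 0 -1.7 255; -1.2 -1.4 0 0 0 -3.5 255; -1.8 -2 0 0 0 -5.2 255; -2.4 -2.7 0 0 0 -6.9 255; -3 -3.4 0 0 0 -8.6 255'
python3 -m handwheel '-0.5 -0.8 0 0 0 -1.7 255; -1 -1.5 0 0 0 -3.5 255; -1.5 -2.3 0 0 0 -5.2 255; -1.9 -3.1 0 0 0 -6.9 255; -2.4 -3.8 0 0 0 -8.6 255'
python3 -m handwheel '0 0 0 0 0 0 255; 0 0 0 0 0 0 255; 0 0 0 0 0 0 255; 0 0 0 0 0 0 255; 0 0 0 0 0 0 255'
python3 - <<'E'
from h import *
np.set_printoptions(precision=4,suppress=True)
p,d=camera("side");cv2.imwrite("pics/s2.png",cv2.resize(p[100:250,150:350],None,fx=4,fy=4,interpolation=cv2.INTER_CUBIC))
cv2.imwrite("pics/s2raw.png",p)
p,d=camera("top");cv2.imwrite("pics/t2.png",cv2.resize(p[170:270,140:290],None,fx=5,fy=5,interpolation=cv2.INTER_CUBIC))
cv2.imwrite("pics/t2raw.png",p)
print(cur(),np.arctan2(*cur()[1][1::-1,0]))
P,R=cur()
for o in (0,):
  for n in("side","top"): print(n,proj(n,[P+R@[230,0,23.4],P+R@[230,0,-8],P+R@[40,0,-8]]))
E
```

```text
t: 5.2
eef_pos: [580.5, -195.3, 61.1]
eef_rot: [0.0, 0.77, 0.638, 0.0]
wrist_force: [0.5, -0.1, -1.7]
grip_width: 0.261
t: 5.62
eef_pos: [541.4, -218.3, 61.1]
eef_rot: [0.0, 0.72, 0.694, 0.0]
wrist_force: [0.9, -0.7, -2.5]
grip_width: 0.26
t: 6.03
eef_pos: [502.4, -240.7, 61.1]
eef_rot: [0.0, 0.666, 0.746, 0.0]
wrist_force: [-0.2, -0.4, -2.5]
grip_width: 0.261
t: 6.45
eef_pos: [503.1, -240.3, 60.4]
eef_rot: [-0.0, 0.667, 0.745, 0.0]
wrist_force: [0.6, -0.2, -1.8]
grip_width: 0.26
(array([ 502.9504, -240.3818,   60.3837]), array([[-0.1114,  0.9938, -0.    ],
       [ 0.9938,  0.1114,  0.    ],
       [ 0.0001, -0.    , -1.    ]])) 1.6824151292425273
side [[236.9499 183.0921]
 [236.816  173.7046]
 [269.4539 221.6842]]
top [[248.6962 215.5275]
 [248.6018 215.0253]
 [318.8498 205.4033]]
```

View pics/s2.png

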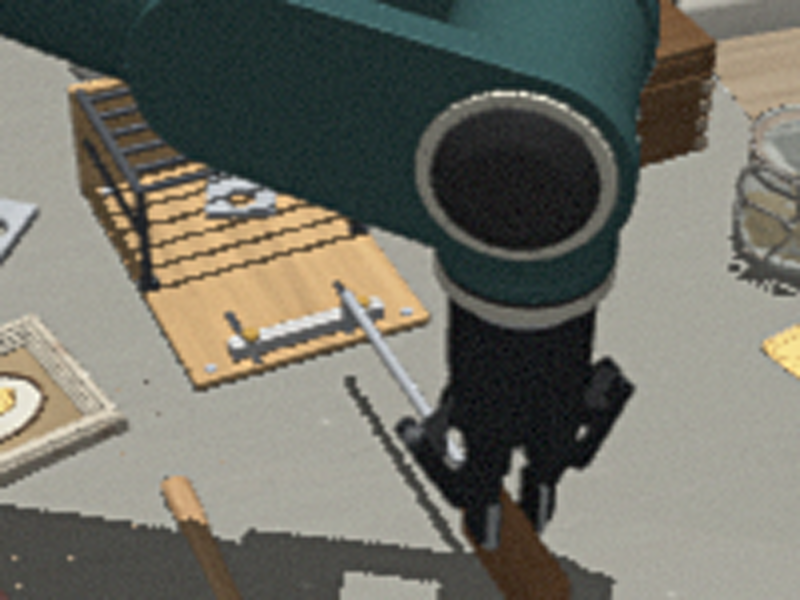

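View pics/t2.png

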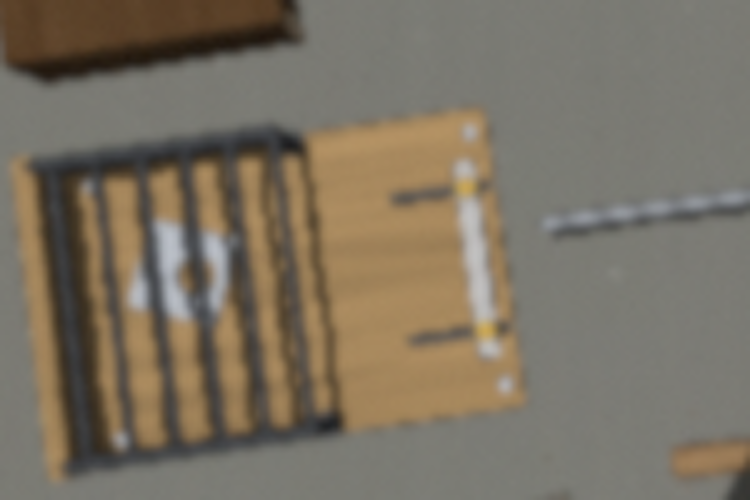

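The bar end appears at side (235,172) and top (249.6,215). Prediction was (236.8,173.7) and (248.6,215), so the rod is held level and as modelled. Now I'll reach in.

```bash
python3 - <<'E'
from h import *
plan([((480.1,-45.6,57.5),1.684,3)],255)
E
```

```text
1.31 -0.01 0.02 -0.0 -0.0 -0.0 255; 2.61 -0.01 0.04 -0.0 -0.0 -0.0 255; 3.92 -0.02 0.06 -0.0 -0.0 -0.0 255; 5.23 -0.03 0.08 -0.0 -0.0 -0.0 255; 6.54 -0.03 0.10 -0.0 -0.0 -0.0 255
1.31 -0.01 0.02 -0.0 -0.0 -0.0 255; 2.61 -0.01 0.04 -0.0 -0.0 -0.0 255; 3.92 -0.02 0.06 -0.0 -0.0 -0.0 255; 5.23 -0.02 0.08 -0.0 -0.0 -0.0 255; 6.54 -0.03 0.10 -0.0 -0.0 -0.0 255
1.31 -0.01 0.02 -0.0 -0.0 -0.0 255; 2.61 -0.01 0.04 -0.0 -0.0 -0.0 255; 3.92 -0.02 0.06 -0.0 -0.0 -0.0 255; 5.23 -0.02 0.08 -0.0 -0.0 -0.0 255; 6.54 -0.03 0.10 -0.0 -0.0 -0.0 255
```

```bash

python3 -m handwheel '1.3 0 0 0 0 0 255; 2.6 0 0 0 0 0 255; 3.9 0 0.1 0 0 0 255; 5.2 0 0.1 0 0 0 255; 6.5 0 0.1 0 0 0 255'
python3 -m handwheel '1.3 0 0 0 0 0 255; 2.6 0 0 0 0 0 255; 3.9 0 0.1 0 0 0 255; 5.2 0 0.1 0 0 0 255; 6.5 0 0.1 0 0 0 255'
python3 -m handwheel '1.6 0 0 0 0 0 255; 3.2 0 0 0 0 0 255; 4.7 0 0.1 0 0 0 255; 5.8 0 0.1 0 0 0 255; 6.5 0 0.1 0 0 0 255'
python3 -m handwheel '0 0 0 0 0 0 255; 0 0 0 0 0 0 255; 0 0 0 0 0 0 255; 0 0 0 0 0 0 255; 0 0 0 0 0 0 255'
cat > look.py <<'E'
from h import *
import sys
k=sys.argv[1];np.set_printoptions(precision=3,suppress=True)
p,d=camera("side");cv2.imwrite(f"pics/s{k}raw.png",p);cv2.imwrite(f"pics/s{k}.png",cv2.convertScaleAbs(cv2.resize(p[115:205,165:275],None,fx=6,fy=6,interpolation=cv2.INTER_CUBIC),alpha=1.4))
p,d=camera("top");cv2.imwrite(f"pics/t{k}raw.png",p);cv2.imwrite(f"pics/t{k}.png",cv2.convertScaleAbs(cv2.resize(p[180:270,135:255],None,fx=6,fy=6,interpolation=cv2.INTER_CUBIC),alpha=1.4))
P,R=cur();print(P,np.arctan2(R[1,0],R[0,0]),R[2],r.sense()["wrist_force"],r.sense()["t"])
for n in("side","top"): print(n,proj(n,[P+R@[230,0,23.4],P+R@[234,0,-12]]))
E
python3 look.py 3
```

```text
t: 6.97
eef_pos: [495.2, -174.2, 59.3]
eef_rot: [-0.0, 0.666, 0.746, 0.0]
wrist_force: [-0.3, 0.1, -2.0]
grip_width: 0.258
t: 7.38
eef_pos: [488.0, -110.0, 58.4]
eef_rot: [-0.0, 0.667, 0.745, -0.0]
wrist_force: [0.3, -0.1, -2.3]
grip_width: 0.255
t: 7.8
eef_pos: [480.8, -45.3, 57.4]
eef_rot: [-0.0, 0.666, 0.746, 0.0]
wrist_force: [0.4, -0.1, -1.1]
grip_width: 0.258
t: 8.22
eef_pos: [481.1, -47.2, 57.4]
eef_rot: [0.0, 0.667, 0.745, -0.0]
wrist_force: [-0.8, -0.6, -2.3]
grip_width: 0.258
[481.037 -47.132  57.38 ] 1.681753524749305 [ 0. -0. -1.] [ 0.118  0.302 -2.277] 8.3167
side [[210.289 143.874]
 [209.202 132.903]]
top [[178.468 225.234]
 [174.694 225.168]]
```

View pics/s3.png

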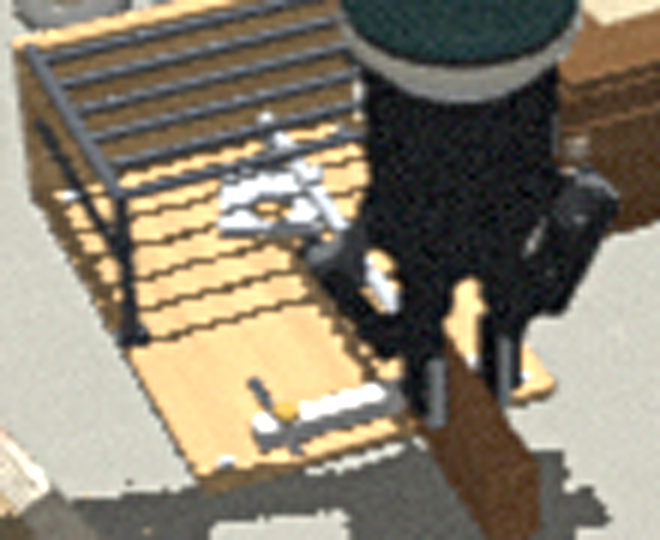

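View pics/t3.png

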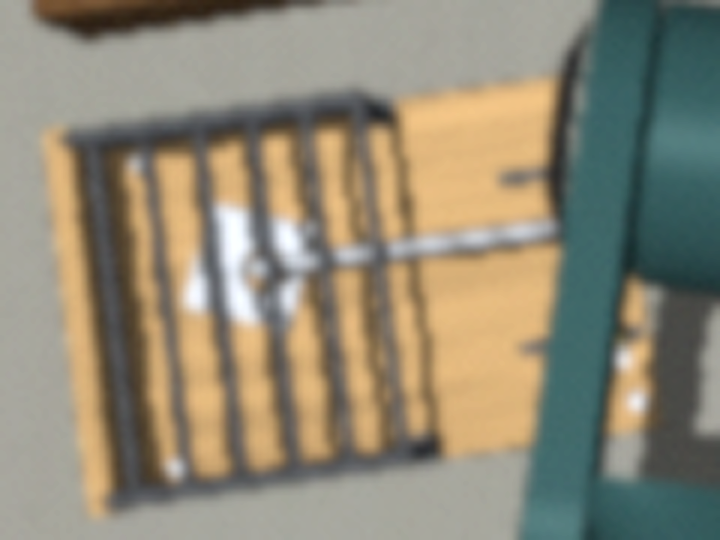

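The tip sits about 4–5 mm short of the hole centre. In the top crop the bar end is at (175.8,225), with the hole at (179.2,225.5). I'll correct that and lower it.

```bash

python3 -m handwheel '0.2 0 0 0 0 0 255; 0.45 -0.1 0.3 0 0 0 255; 0.45 -0.1 0.8 0 0 0 255; 0.45 -0.1 1.3 0 0 0 255; 0.45 -0.1 1.6 0 0 0 255'
python3 -m handwheel '0 0 0 0 0 0 255; 0 0 0 0 0 0 255; 0 0 0.1 0 0 0 255; 0 0 0.2 0 0 0 255; 0 0 0.3 0 0 0 255'
python3 -m handwheel '0 0 0.1 0 0 0 255; 0 0 0.2 0 0 0 255; 0 0 0.3 0 0 0 255; 0 0 0.4 0 0 0 255; 0 0 0.4 0 0 0 255'
python3 look.py 4
```

```text
t: 8.73
eef_pos: [479.2, -42.3, 40.4]
eef_rot: [-0.0, 0.667, 0.745, -0.0]
wrist_force: [-0.5, -0.2, -2.0]
grip_width: 0.255
t: 9.15
eef_pos: [479.6, -42.4, 38.5]
eef_rot: [0.0, 0.667, 0.745, 0.0]
wrist_force: [0.7, 0.7, -1.7]
grip_width: 0.259
t: 9.57
eef_pos: [479.4, -42.4, 34.2]
eef_rot: [-0.0, 0.667, 0.745, -0.0]
wrist_force: [0.1, 0.9, -1.7]
grip_width: 0.256
[479.516 -42.378  34.374] 1.6824114494319964 [ 0. -0. -1.] [-1.26   0.323 -1.939] 9.6667
side [[209.694 149.518]
 [208.611 138.772]]
top [[178.186 226.04 ]
 [174.478 226.001]]
```

View pics/s4.png

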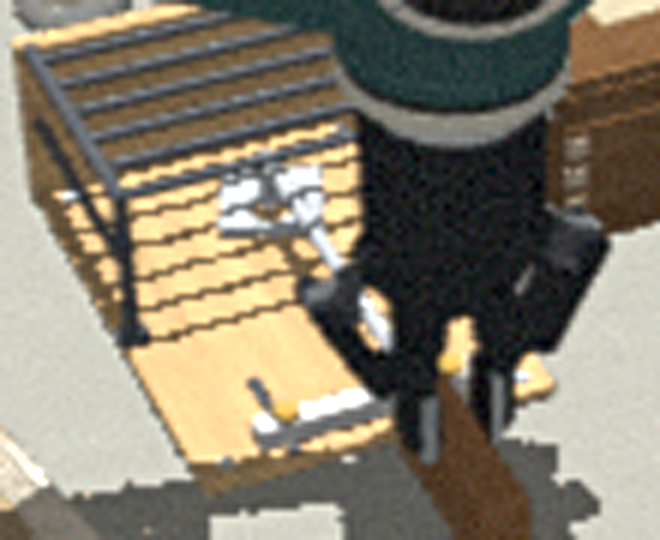

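View pics/t4.png

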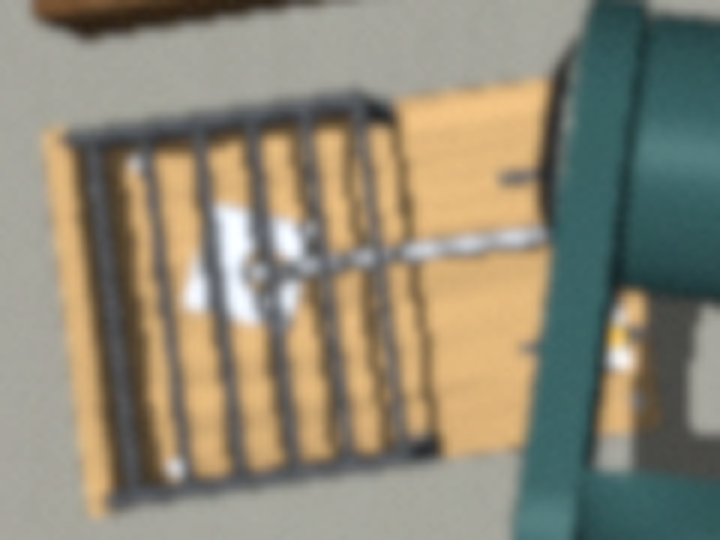

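```bash

python3 -m handwheel '0 0 0 0 0 0 255; 0 0 0.05 0 0 0 255; 0 0 0.1 0 0 0 255; 0 0 0.15 0 0 0 255; 0 0 0.15 0 0 0 255'
python3 -c "
from h import *
print(r.sense()['wrist_force'],cur()[0])"
```

```text
t: 10.08
eef_pos: [479.5, -42.4, 32.8]
eef_rot: [-0.0, 0.667, 0.745, -0.0]
wrist_force: [-0.2, -0.2, -2.0]
grip_width: 0.26
[-0.24304459 -0.1922855  -1.97844244] [479.467883   -42.39743213  32.78293725]
```

```bash
python3 - <<'E'
from h import *
np.set_printoptions(precision=1,suppress=True)
P=ray("top",np.array([(585,135),(617,365)])/6+(135,180),20);print(P)
S=ray("side",np.array([(600,492),(332,562)])/7+(160,105),20);print(S)
P0,R=cur();gx=R[:2,0]
for Q in(P,S): print("along rod axis centre rel tcp-tip(228):",(Q[:,:2]-P0[:2]-228*gx)@gx, "lat",(Q[:,:2]-P0[:2])@R[:2,1], "yaw of normal",np.arctan2(*(Q[0]-Q[1])[:2][::-1])+np.pi/2)
E
```

```text
[[515.5  32.7  20. ]
 [408.8  20.   20. ]]
[[514.9  31.7  20. ]
 [406.3  22.2  20. ]]
along rod axis centre rel tcp-tip(228): [-157.4 -158.1] lat [ 44.2 -63.3] yaw of normal 1.6886601579896237
along rod axis centre rel tcp-tip(228): [-158.3 -155.7] lat [ 43.5 -65.5] yaw of normal 1.658003269176265
```

```bash

python3 -m handwheel '-0.3 0 0 0 0 0 255; -0.8 0 0 0 0 0 255; -1.4 0 0 0 0 0 255; -2.1 0 0 0 0 0 255; -2.8 0 0 0 0 0 255'
python3 -m handwheel '-0.7 0 0 0 0 0 255; -1.4 0 0 0 0 0 255; -2.1 0 0 0 0 0 255; -2.8 0 0 0 0 0 255; -3.5 0 0 0 0 0 255'
python3 -m handwheel '-0.7 0 0 0 0 0 255; -1.4 0 0 0 0 0 255; -2.1 0 0 0 0 0 255; -2.8 0 0 0 0 0 255; -3.5 0 0 0 0 0 255'
python3 -m handwheel '-0.6 0 0 0 0 0 255; -1.1 0 0 0 0 0 255; -1.5 0 0 0 0 0 255; -1.8 0 0 0 0 0 255; -2 0 0 0 0 0 255'
python3 look.py 5
```

```text
t: 10.5
eef_pos: [482.7, -71.0, 32.9]
eef_rot: [-0.0, 0.667, 0.745, -0.0]
wrist_force: [0.2, 0.5, -2.5]
grip_width: 0.261
t: 10.92
eef_pos: [486.6, -105.8, 32.9]
eef_rot: [-0.0, 0.667, 0.745, -0.0]
wrist_force: [-0.2, 0.5, -1.4]
grip_width: 0.255
t: 11.33
eef_pos: [490.5, -140.5, 32.9]
eef_rot: [0.0, 0.667, 0.745, -0.0]
wrist_force: [0.1, 0.7, -2.3]
grip_width: 0.254
t: 11.75
eef_pos: [492.7, -160.0, 32.9]
eef_rot: [-0.0, 0.667, 0.745, -0.0]
wrist_force: [0.4, 1.3, -1.1]
grip_width: 0.254
[ 492.68  -159.881   32.911] 1.6821880277073489 [-0.  0. -1.] [-0.143  0.221 -3.15 ] 11.85
side [[225.037 173.387]
 [224.127 162.364]]
top [[220.17  220.292]
 [217.744 220.081]]
```

View pics/s5.png

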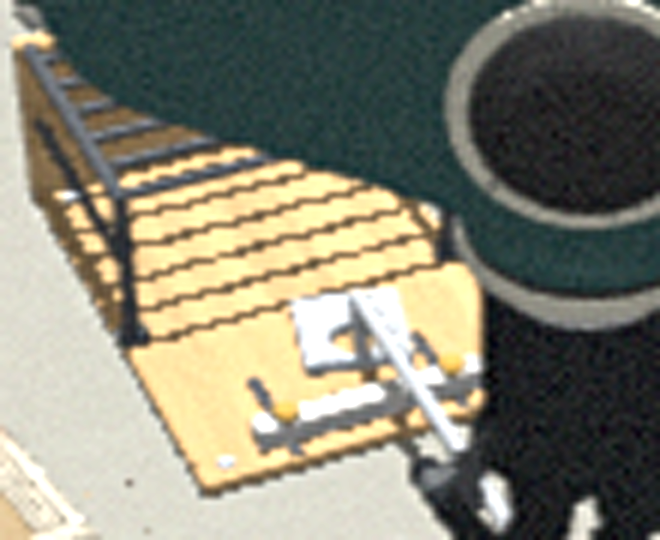

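View pics/t5.png

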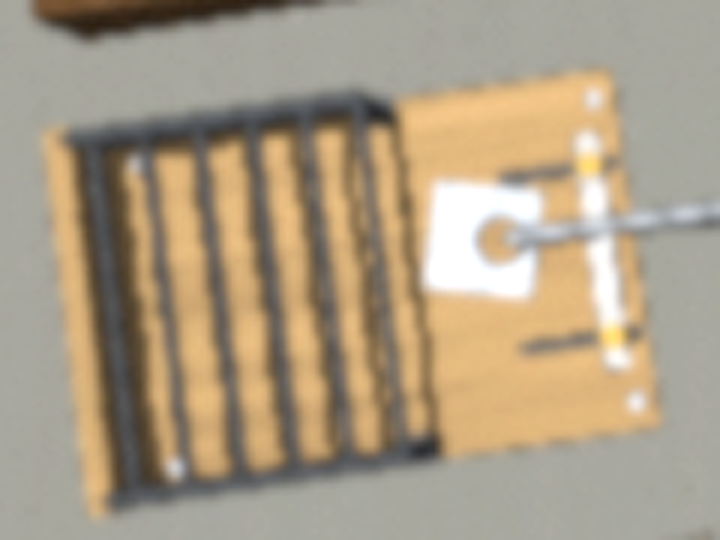

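The plate has come out, with a gap of about 15–18 mm from its front edge (540,240 in the top crop) to the stop face (585,240). Now I'll creep.

```bash

python3 -m handwheel '-0.2 0 0 0 0 0 255; -0.4 0 0 0 0 0 255; -0.6 0 0 0 0 0 255; -0.8 0 0 0 0 0 255; -1 0 0 0 0 0 255'
python3 -m handwheel '-0.1 0 0 0 0 0 255; -0.2 0 0 0 0 0 255; -0.3 0 0 0 0 0 255; -0.4 0 0 0 0 0 255; -0.5 0 0 0 0 0 255'
python3 look.py 6
```

```text
t: 12.27
eef_pos: [493.8, -169.8, 32.9]
eef_rot: [0.0, 0.667, 0.745, -0.0]
wrist_force: [0.5, 0.5, -1.7]
grip_width: 0.258
t: 12.68
eef_pos: [494.3, -174.7, 32.9]
eef_rot: [0.0, 0.667, 0.745, 0.0]
wrist_force: [0.4, 0.6, -3.2]
grip_width: 0.257
[ 494.323 -174.717   32.895] 1.6822942561689596 [-0. -0. -1.] [-0.085  0.238 -2.379] 12.7833
side [[227.085 176.558]
 [226.2   165.498]]
top [[225.451 219.585]
 [223.185 219.351]]
```

View pics/t6.png

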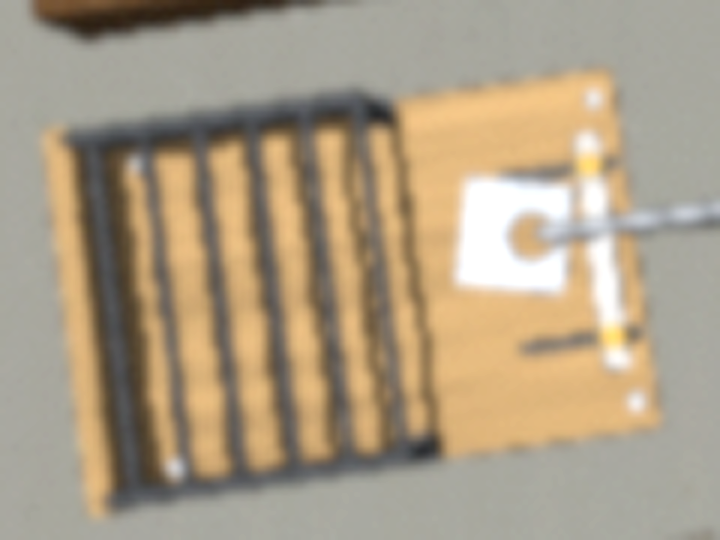

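```bash

python3 -m handwheel '-0.08 0 0 0 0 0 255; -0.16 0 0 0 0 0 255; -0.24 0 0 0 0 0 255; -0.32 0 0 0 0 0 255; -0.4 0 0 0 0 0 255'
python3 -m handwheel '-0.05 0 0 0 0 0 255; -0.1 0 0 0 0 0 255; -0.15 0 0 0 0 0 255; -0.2 0 0 0 0 0 255; -0.2 0 0 0 0 0 255'

```

```text
t: 13.2
eef_pos: [494.7, -178.6, 32.9]
eef_rot: [-0.0, 0.667, 0.745, 0.0]
wrist_force: [-0.1, 1.9, -1.9]
grip_width: 0.257
t: 13.62
eef_pos: [495.0, -180.6, 32.9]
eef_rot: [-0.0, 0.667, 0.745, -0.0]
wrist_force: [-1.1, 1.3, -2.4]
grip_width: 0.256
```

```bash

python3 -m handwheel '-0.03 0 0 0 0 0 255; -0.06 0 0 0 0 0 255; -0.09 0 0 0 0 0 255; -0.12 0 0 0 0 0 255; -0.15 0 0 0 0 0 255'
python3 -m handwheel '-0.02 0 0 0 0 0 255; -0.04 0 0 0 0 0 255; -0.06 0 0 0 0 0 255; -0.08 0 0 0 0 0 255; -0.1 0 0 0 0 0 255'

```

```text
t: 14.03
eef_pos: [495.2, -182.0, 32.9]
eef_rot: [-0.0, 0.667, 0.745, -0.0]
wrist_force: [0.3, 0.9, -2.7]
grip_width: 0.26
t: 14.45
eef_pos: [495.2, -182.9, 32.8]
eef_rot: [-0.0, 0.667, 0.745, 0.0]
wrist_force: [-0.2, 3.7, -2.4]
grip_width: 0.259
```

```bash

python3 -m handwheel '-0.01 0 0 0 0 0 255; -0.02 0 0 0 0 0 255; -0.03 0 0 0 0 0 255; -0.03 0 0 0 0 0 255; -0.03 0 0 0 0 0 255'
python3 -c "
from h import *
print(r.sense()['wrist_force'],cur()[0])"
```

```text
t: 14.87
eef_pos: [495.2, -183.1, 32.8]
eef_rot: [-0.0, 0.667, 0.745, 0.0]
wrist_force: [-0.5, 4.6, -3.1]
grip_width: 0.256
[-0.46315455  4.64533383 -3.05410295] [ 495.239526   -183.06541375   32.81937926]
```

```bash

python3 -m handwheel '-0.01 0 0 0 0 0 255; -0.02 0 0 0 0 0 255; -0.03 0 0 0 0 0 255; -0.03 0 0 0 0 0 255; -0.03 0 0 0 0 0 255'
python3 look.py 7
```

```text
t: 15.28
eef_pos: [495.2, -183.2, 32.7]
eef_rot: [-0.0, 0.667, 0.745, 0.0]
wrist_force: [-1.7, 6.6, -3.4]
grip_width: 0.258
[ 495.18  -183.252   32.714] 1.682468801412065 [ 0.001 -0.    -1.   ] [-0.54   5.854 -3.393] 15.3833
side [[228.232 178.404]
 [227.37  167.328]]
top [[228.482 219.222]
 [226.319 218.972]]
```

View pics/t7.png

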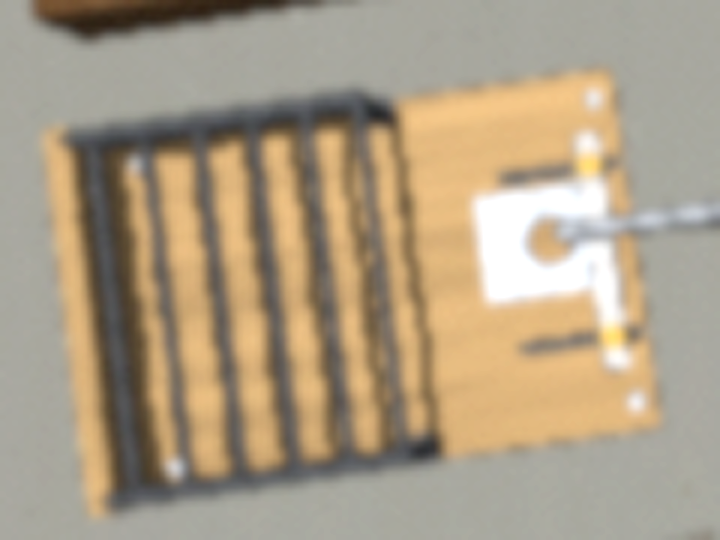

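View pics/s7.png

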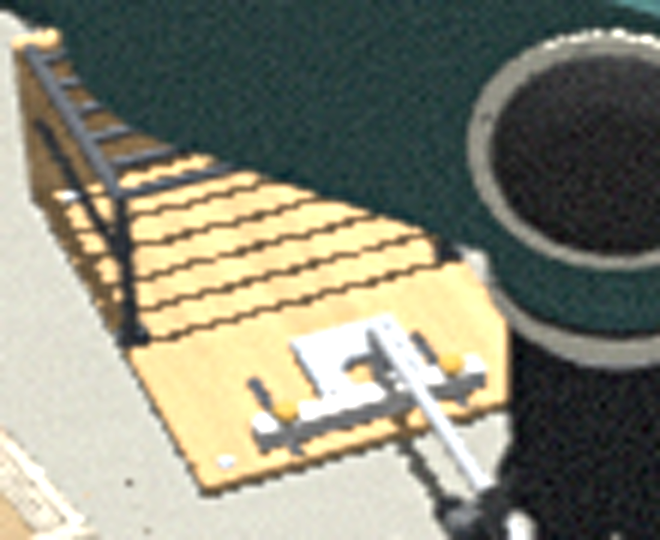

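The plate is now square on the stop. I'll add a little more pull and hold it.

```bash

python3 -m handwheel '-0.01 0 0 0 0 0 255; -0.02 0 0 0 0 0 255; -0.02 0 0 0 0 0 255; -0.02 0 0 0 0 0 255; -0.02 0 0 0 0 0 255'
python3 -c "
from h import *
for i in range(4):
  camera('top'); print(r.sense()['wrist_force'],r.sense()['t'])"
```

```text
t: 15.8
eef_pos: [495.2, -183.3, 32.7]
eef_rot: [-0.001, 0.667, 0.745, 0.0]
wrist_force: [0.0, 6.5, -2.8]
grip_width: 0.256
[-1.47486399  7.44959726 -2.53496653] 15.85
[-1.3273088   6.58124255 -3.649073  ] 15.9
[-1.07077266  6.61334293 -1.91627801] 15.95
[-0.51888122  7.35497436 -1.89334564] 16.0
```

```bash
for i in 1; do
python3 -m handwheel '0 0 0 0 0 0 255; 0 0 0 0 0 0 255; 0 0 0 0 0 0 255; 0 0 0 0 0 0 255; 0 0 0 0 0 0 255'
python3 -m handwheel '0 0 0 0 0 0 255; 0 0 0 0 0 0 255; 0 0 0 0 0 0 255; 0 0 0 0 0 0 255; 0 0 0 0 0 0 255'
python3 -m handwheel '0 0 0 0 0 0 255; 0 0 0 0 0 0 255; 0 0 0 0 0 0 255; 0 0 0 0 0 0 255; 0 0 0 0 0 0 255'; done
```

```text
t: 16.42
eef_pos: [495.2, -183.3, 32.7]
eef_rot: [-0.001, 0.667, 0.745, 0.0]
wrist_force: [-1.2, 7.4, -3.2]
grip_width: 0.256
t: 16.83
eef_pos: [495.2, -183.4, 32.7]
eef_rot: [-0.001, 0.667, 0.745, 0.0]
wrist_force: [-0.7, 7.2, -2.7]
grip_width: 0.259
t: 17.25
eef_pos: [495.2, -183.3, 32.6]
eef_rot: [-0.001, 0.667, 0.745, 0.0]
wrist_force: [-1.7, 7.4, -3.4]
grip_width: 0.262
```

```bash

python3 -m handwheel '0.1 0 0 0 0 0 255; 0.25 0 0 0 0 0 255; 0.4 0 0 0 0 0 255; 0.55 0 0 0 0 0 255; 0.7 0 0 0 0 0 255'
python3 look.py 8
```

```text
t: 17.67
eef_pos: [494.7, -176.9, 33.1]
eef_rot: [0.0, 0.667, 0.745, -0.0]
wrist_force: [-0.5, -0.9, -2.4]
grip_width: 0.258
[ 494.64  -176.734   33.006] 1.6825223626424406 [-0.  0. -1.] [ 0.888  0.197 -1.527] 17.7667
side [[227.384 176.97 ]
 [226.499 165.904]]
top [[226.169 219.47 ]
 [223.924 219.236]]
```

View pics/t8.png

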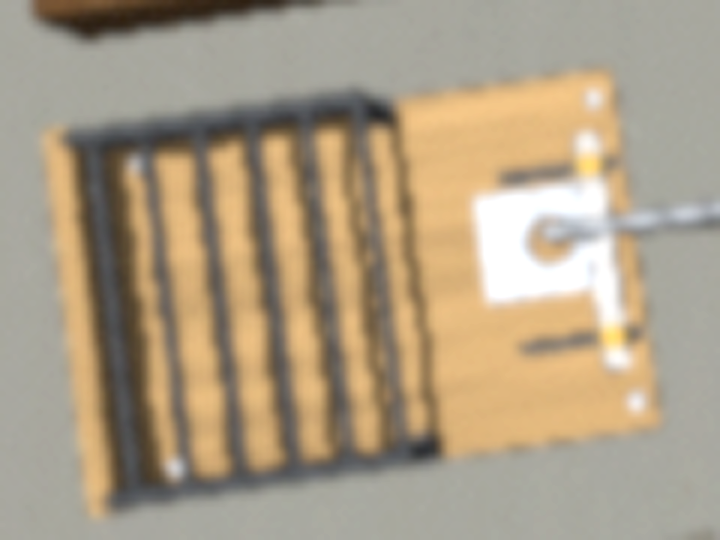

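View pics/s8.png

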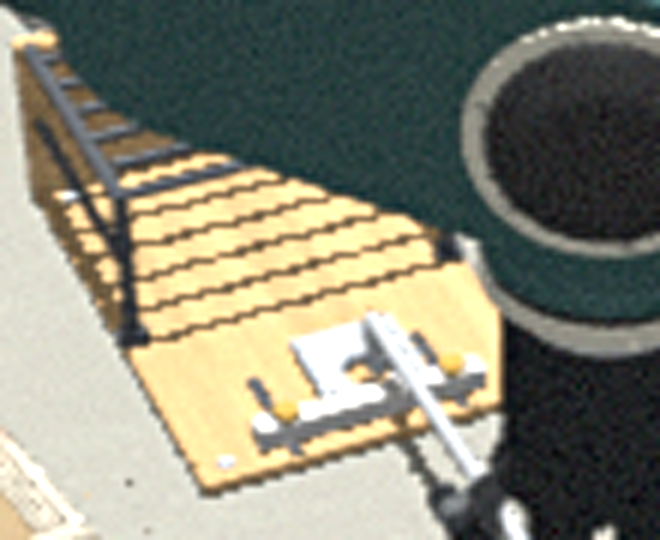

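```bash

python3 -m handwheel '0 -0.1 0 0 0 0 255; 0 -0.2 -0.3 0 0 0 255; 0 -0.2 -0.8 0 0 0 255; 0 -0.2 -1.6 0 0 0 255; 0 -0.2 -2.6 0 0 0 255'
python3 -m handwheel '0 0 -0.5 0 0 0 255; 0 0 -1 0 0 0 255; 0 0 -1.3 0 0 0 255; 0 0 -1.5 0 0 0 255; 0 0 -1.5 0 0 0 255'
python3 look.py 9
python3 - <<'E'
from h import *
P,R=cur()
plan([((503,-260,72),1.682,2),((619,-173,72),1.229,3)],255)
E
```

```text
t: 18.18
eef_pos: [492.5, -177.1, 59.6]
eef_rot: [-0.0, 0.667, 0.745, -0.0]
wrist_force: [0.2, -1.1, -2.4]
grip_width: 0.257
t: 18.6
eef_pos: [492.7, -177.1, 74.2]
eef_rot: [0.0, 0.667, 0.745, 0.0]
wrist_force: [0.7, 0.1, -1.5]
grip_width: 0.256
[ 492.479 -177.028   73.646] 1.6824334601709157 [ 0. -0. -1.] [ 0.121 -0.412 -1.053] 18.7
side [[226.271 165.397]
 [225.358 153.909]]
top [[225.381 219.759]
 [223.033 219.518]]
-0.84 0.01 0.02 -0.0 -0.0 0.0 255; -1.67 0.02 0.03 -0.0 -0.0 0.0 255; -2.51 0.04 0.05 -0.0 -0.0 0.0 255; -3.35 0.05 0.07 -0.0 -0.0 0.0 255; -4.18 0.06 0.08 -0.0 -0.0 0.0 255
-0.84 0.01 0.02 -0.0 -0.0 0.0 255; -1.67 0.02 0.03 -0.0 -0.0 0.0 255; -2.51 0.04 0.05 -0.0 -0.0 0.0 255; -3.35 0.05 0.07 -0.0 -0.0 0.0 255; -4.18 0.06 0.08 -0.0 -0.0 0.0 255
0.49 0.83 -0.00 -0.0 0.0 1.7 255; 0.98 1.67 -0.00 -0.0 0.0 3.5 255; 1.47 2.50 -0.00 -0.0 0.0 5.2 255; 1.96 3.33 -0.00 -0.0 0.0 6.9 255; 2.45 4.16 -0.00 -0.0 0.0 8.7 255
0.61 0.75 -0.00 -0.0 0.0 1.7 255; 1.22 1.50 -0.00 -0.0 0.0 3.5 255; 1.83 2.25 -0.00 -0.0 0.0 5.2 255; 2.44 3.00 -0.00 -0.0 0.0 6.9 255; 3.05 3.75 -0.00 -0.0 0.0 8.7 255
0.72 0.65 -0.00 -0.0 -0.0 1.7 255; 1.43 1.30 -0.00 -0.0 -0.0 3.5 255; 2.15 1.95 -0.00 -0.0 -0.0 5.2 255; 2.86 2.60 -0.00 -0.0 -0.0 6.9 255; 3.58 3.25 -0.00 -0.0 -0.0 8.7 255
```

View pics/t9.png

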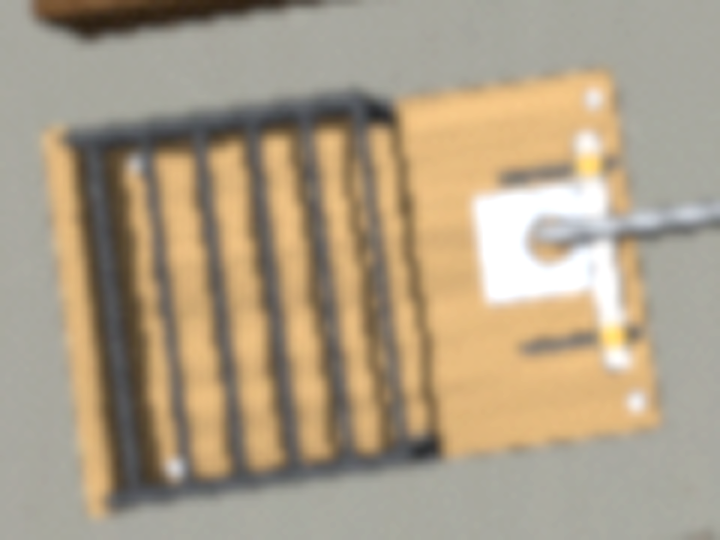

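View pics/s9.png

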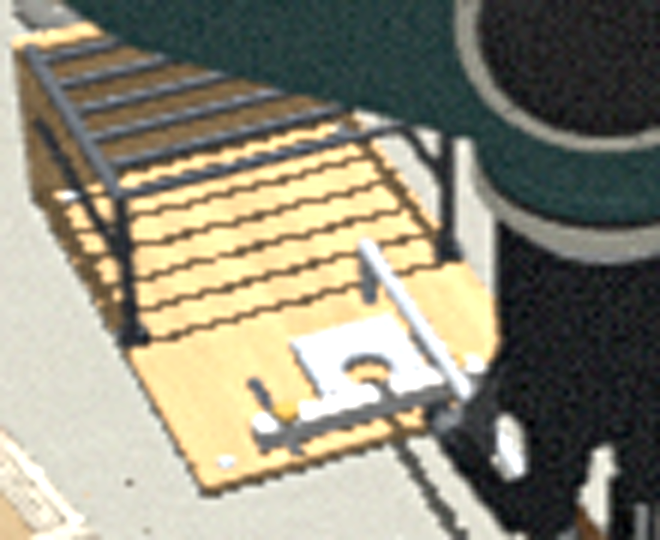

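The hook is clear of the plate, with the tip at about (370,295) in the side crop. The plate still sits square on the stop. I'll carry the rod back to its original open spot.

```bash

python3 -m handwheel '-0.8 0 0 0 0 0 255; -1.7 0 0 0 0 0 255; -2.5 0 0 0 0 0 255; -3.4 0 0 0 0 0 255; -4.2 0.1 0 0 0 0 255'
python3 -m handwheel '-0.8 0 0 0 0 0 255; -1.7 0 0 0 0 0 255; -2.5 0 0 0 0 0 255; -3.4 0 0 0 0 0 255; -4.2 0.1 0 0 0 0 255'
python3 -m handwheel '0.5 0.8 0 0 0 1.7 255; 1 1.7 0 0 0 3.5 255; 1.5 2.5 0 0 0 5.2 255; 2 3.3 0 0 0 6.9 255; 2.5 4.2 0 0 0 8.7 255'
python3 -m handwheel '0.6 0.8 0 0 0 1.7 255; 1.2 1.5 0 0 0 3.5 255; 1.8 2.3 0 0 0 5.2 255; 2.4 3 0 0 0 6.9 255; 3.1 3.8 0 0 0 8.7 255'
python3 -m handwheel '0.7 0.7 0 0 0 1.7 255; 1.4 1.3 0 0 0 3.5 255; 2.1 2 0 0 0 5.2 255; 2.9 2.6 0 0 0 6.9 255; 3.6 3.3 0 0 0 8.7 255'
python3 -m handwheel '0 0 0.8 0 0 0 255; 0 0 1.8 0 0 0 255; 0 0 2.8 0 0 0 255; 0 0 3.5 0 0 0 255; 0 0 4 0 0 0 255'
python3 -m handwheel '0 0 0 0 0 0 255; 0 0 0 0 0 0 255; 0 0 0 0 0 0 255; 0 0 0 0 0 0 255; 0 0 0 0 0 0 255'
```

```text
t: 19.12
eef_pos: [498.3, -220.0, 73.8]
eef_rot: [-0.0, 0.667, 0.745, -0.0]
wrist_force: [-0.1, -1.2, -1.2]
grip_width: 0.259
t: 19.53
eef_pos: [504.0, -261.3, 73.9]
eef_rot: [-0.0, 0.667, 0.745, -0.0]
wrist_force: [-0.1, 0.8, -1.5]
grip_width: 0.26
t: 19.95
eef_pos: [543.3, -230.9, 73.9]
eef_rot: [-0.0, 0.722, 0.692, -0.0]
wrist_force: [-0.4, -0.6, -1.1]
grip_width: 0.26
t: 20.37
eef_pos: [582.6, -201.5, 73.8]
eef_rot: [-0.0, 0.772, 0.635, -0.0]
wrist_force: [-0.3, -0.7, -1.9]
grip_width: 0.259
t: 20.78
eef_pos: [621.9, -172.3, 73.8]
eef_rot: [-0.0, 0.818, 0.575, -0.0]
wrist_force: [-0.4, -1.0, -1.4]
grip_width: 0.256
t: 21.2
eef_pos: [620.5, -172.5, 32.1]
eef_rot: [-0.001, 0.818, 0.576, -0.001]
wrist_force: [0.5, -0.6, -2.5]
grip_width: 0.257
t: 21.62
eef_pos: [621.6, -172.4, 34.5]
eef_rot: [0.0, 0.818, 0.576, 0.0]
wrist_force: [0.0, 0.8, -2.2]
grip_width: 0.256
```

Lower about 11 mm to the table, gently.

```bash

python3 -m handwheel '0 0 0.2 0 0 0 255; 0 0 0.4 0 0 0 255; 0 0 0.6 0 0 0 255; 0 0 0.8 0 0 0 255; 0 0 0.9 0 0 0 255'
python3 -m handwheel '0 0 0.03 0 0 0 255; 0 0 0.06 0 0 0 255; 0 0 0.1 0 0 0 255; 0 0 0.13 0 0 0 255; 0 0 0.15 0 0 0 255'
```

```text
t: 22.03
eef_pos: [621.2, -172.3, 24.4]
eef_rot: [-0.0, 0.818, 0.576, -0.0]
wrist_force: [1.6, -0.1, -2.1]
grip_width: 0.257
t: 22.45
eef_pos: [621.4, -172.3, 23.5]
eef_rot: [0.0, 0.818, 0.576, 0.0]
wrist_force: [-0.8, -0.6, 0.2]
grip_width: 0.255
```

```bash

python3 -m handwheel '0 0 0 0 0 0 190; 0 0 0 0 0 0 170; 0 0 0 0 0 0 140; 0 0 0 0 0 0 100; 0 0 0 0 0 0 60'
python3 -m handwheel '0 0 0 0 0 0 30; 0 0 0 0 0 0 0; 0 0 0 0 0 0 0; 0 0 0 0 0 0 0; 0 0 0 0 0 0 0'
python3 -m handwheel '0 0 -0.5 0 0 0 0; 0 0 -1.5 0 0 0 0; 0 0 -3 0 0 0 0; 0 0 -5 0 0 0 0; 0 0 -7 0 0 0 0'
python3 -m handwheel '0 0 -3 0 0 0 0; 0 0 -6 0 0 0 0; 0 0 -9 0 0 0 0; 0 0 -12 0 0 0 0; 0 0 -14 0 0 0 0'
python3 -m handwheel '-2 -2 0 0 0 0 0; -5 -4 0 0 0 0 0; -8 -6 0 0 0 0 0; -11 -8 0 0 0 0 0; -14 -10 0 0 0 0 0'
python3 -m handwheel '-3 -1 0 0 0 0 0; -6 -2 0 0 0 0 0; -9 -3 0 0 0 0 0; -11 -4 0 0 0 0 0; -12 -4 0 0 0 0 0'
python3 - <<'E'
from h import *
for n in("side","top"):
    p,d=camera(n);cv2.imwrite(f"pics/{n}F.png",cv2.convertScaleAbs(cv2.resize(p,None,fx=1.5,fy=1.5,interpolation=cv2.INTER_CUBIC),alpha=1.3))
    cv2.imwrite(f"pics/{n}Fr.png",p)
E
```

```text
t: 22.87
eef_pos: [621.5, -172.3, 23.6]
eef_rot: [0.0, 0.818, 0.576, 0.0]
wrist_force: [0.3, 0.1, -0.1]
grip_width: 0.723
t: 23.28
eef_pos: [621.4, -172.3, 23.4]
eef_rot: [-0.0, 0.818, 0.576, -0.0]
wrist_force: [0.2, -0.5, 0.0]
grip_width: 0.999
t: 23.7
eef_pos: [621.4, -172.3, 95.7]
eef_rot: [0.0, 0.818, 0.576, 0.0]
wrist_force: [-0.3, -0.5, 0.3]
grip_width: 1.0
t: 24.12
eef_pos: [621.6, -172.4, 238.8]
eef_rot: [0.002, 0.818, 0.576, 0.001]
wrist_force: [0.1, 0.0, 0.6]
grip_width: 0.999
t: 24.53
eef_pos: [478.5, -270.9, 235.3]
eef_rot: [0.001, 0.818, 0.576, 0.0]
wrist_force: [0.3, -0.5, -0.1]
grip_width: 1.003
t: 24.95
eef_pos: [399.9, -371.4, 235.4]
eef_rot: [0.001, 0.818, 0.575, -0.0]
wrist_force: [-0.2, -0.5, -0.5]
grip_width: 1.002
```

View pics/sideF.png

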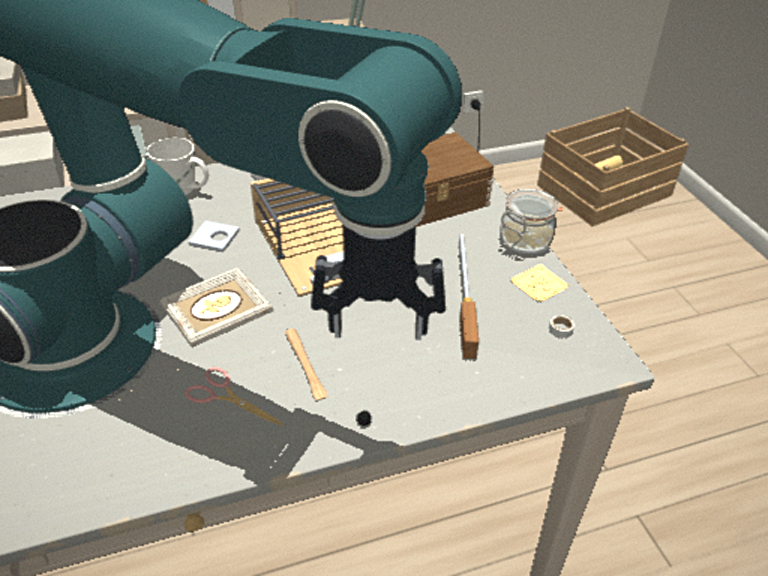

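View pics/topF.png

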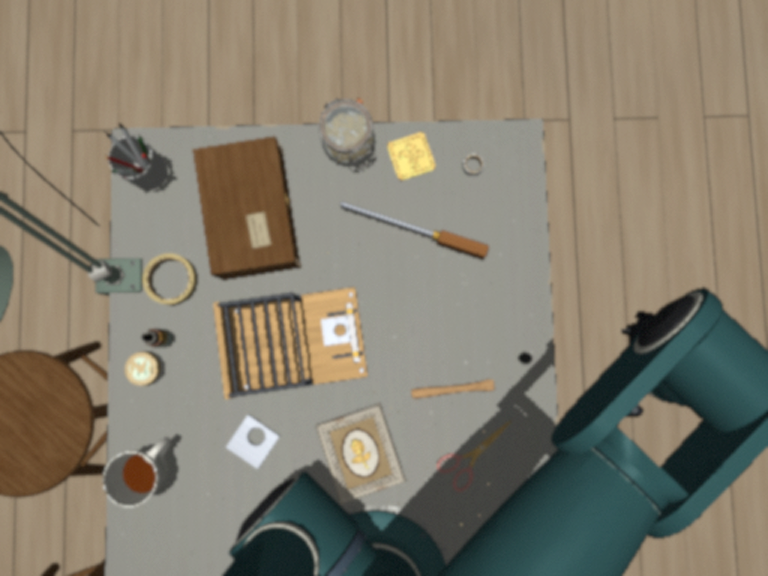

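```bash
python3 - <<'E'
from h import *
p=cv2.imread("pics/topFr.png");cv2.imwrite("pics/tF.png",cv2.convertScaleAbs(cv2.resize(p[185:260,195:260],None,fx=9,fy=9,interpolation=cv2.INTER_CUBIC)[:600],alpha=1.0))
c=p[203:240,205:228].astype(int);m=(c[...,0]>135).astype(np.uint8)
m=m  # rear edge
pts=[]
for i in range(c.shape[0]):
    k=np.nonzero(m[i])[0]
    if len(k)>5: pts.append((k[0]+205,i+203))
pts=pts[2:-2];P=ray("top",pts,14);v=cv2.fitLine(P[:,:2].astype(np.float32),cv2.DIST_HUBER,0,.01,.01).ravel();print(len(pts),(np.arctan2(v[1],v[0])%np.pi)+np.pi/2,v)
print(r.sense()["t"],r.sense()["qd"])
E
```

```text
15 1.6548209 [9.9647200e-01 8.3925657e-02 4.6845743e+02 8.4176674e+01]
25.05 [0.04220644 0.00160848 0.00723338 0.00861822 0.00214008 0.02917039]
```

View pics/tF.png

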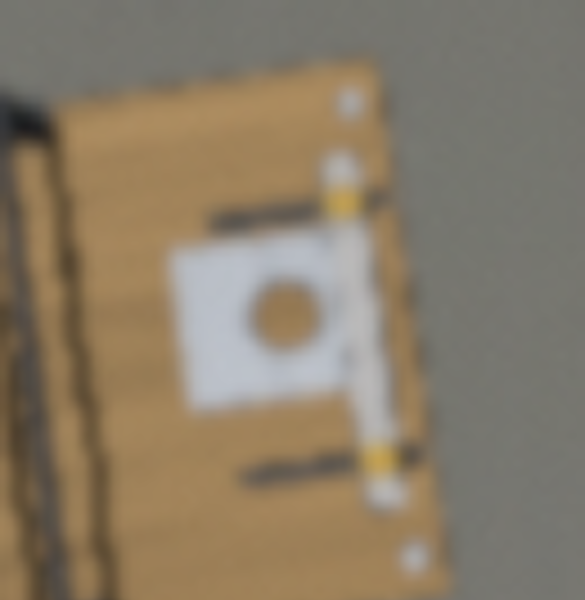

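The plate's rear edge slopes 22/163 px and the stop bar 46/335 px, so they are parallel, and no gap shows. I'll let the arm settle and hand in.

```bash
python3 -m handwheel '0 0 0 0 0 0 0; 0 0 0 0 0 0 0; 0 0 0 0 0 0 0; 0 0 0 0 0 0 0; 0 0 0 0 0 0 0'
python3 -c "
from workcell import r
print(r.close_job())"
```

```text
t: 25.47
eef_pos: [402.4, -369.4, 233.4]
eef_rot: [-0.0, 0.817, 0.576, 0.0]
wrist_force: [0.5, 0.1, 0.3]
grip_width: 1.002
the job is handed in; nothing more can be done
None
```

I hooked the smaller plate from behind the guard, drew it out square against the stop, laid the rod back on the table and handed the job in at about 25.5 s of the 72 s allowed.

- **Pull:** I held it against the stop for about 1.5 s. Readings ran from 6.5 to 7.4 N, about 7.1 N on average.
- **Plate:** In the last pictures its rear edge and the stop bar are parallel in the top view (slopes 0.134 and 0.137), with no visible gap. A rougher mask-based line fit gave a plate angle of 1.655 rad. The stop came out at 1.689 rad from the top view and 1.658 rad from the side, so the checks agree only to about 0.03 rad.
- **Rod and bystanders:** The rod lies about where it was at the start, clear of the board. The dabber, burnisher and tape look unmoved in the pictures; I did not measure them. The gripper was open and clear of everything at hand-in.
- **Mismatch:** The camera put the hook tip about 3 mm shorter in reach than I had modelled. I corrected for this before lowering it into the hole, which it entered with no contact force showing.

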